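Wake the balance and print its tare record

ROBOT

A 7-joint arm with a two-finger parallel gripper is mounted at the origin on the work surface. World frame = base frame: x ahead of the robot, y to its left, z up, the work surface at z = 0. Lengths are in m, angles in rad, forces in N, time in s.
With the tool pointing down it reaches from about 0.4 to 0.85 m from the base axis. Payload 4.5 kg.
Tool frame: the origin (TCP) lies midway between the tips of the shut fingers; the grasp point (between the pads) lies 19 mm behind it; y points along the fingers, z is the direction in which the jaws open and shut, and the axes are right-handed (so a half turn about y gives the same grasp; the last joint's range is limited). The gripper opens to 88 mm and grips with 3 to 60 N. Pads are 18 mm wide; open, the fingers measure 123 mm over their backs; the gripper's body (75 mm by 187 mm) begins 45 mm behind the grasp point.
Start: joints at [1.161, 0.689, -0.195, 1.565, 0.157, 0.902, -0.215], TCP at [0.268, -0.564, 0.239] pointing down, gripper open.
Joint ranges: [-3.01, 3.01], [-0.46, 2.08], [-1.47, 1.51], [0.13, 2.56], [-1, 4.14], [0.04, 2.09], [-2.66, 2.66]. Speed limits (rad/s): [2.57, 2.57, 3.14, 3.14, 3.14, 3.14, 3.14].

INTERFACE

Orientations are given as a unit quaternion [x, y, z, w].
In Python, from plant import r, snapshot, get_calibration, job, boxes_of gives the robot as it stands. The module is installed in compiled form; this text tells all that it offers.
- The arm moves only by the shell command python3 -m handwheel 'ROWS' [OPENING] [FORCE]. ROWS is JSON, a list that holds one entry, the list of rows, each a list of 6 numbers: the shift along the tool's x, y, z as a fraction of full scale, then the turn, a rotation vector about the tool's x, y, z as a fraction of full scale. In form: [[[x, y, z, wx, wy, wz], ...]]. A call has 1 to 12 rows; each row is the pose to reach, as a shift and turn from the pose commanded when the call began, along the tool's axes at that moment, turning the shorter way round; what a row does not reach only later rows make up. Full scale, the value 1, is 100 cm for a shift and 180 degrees for a turn. A row lasts 1/12 s, in which the tool goes at most 41.7 mm and 7.16 degrees, less where a joint would pass 70% of its speed; a pose out of reach is approached as far as the arm can. A call with a number of a shift or a turn outside -1 to 1 is refused whole. A call with a gripper value outside its range is refused whole. OPENING is the opening, from -1 (shut) to 1 (fully open), set as the call begins (- or left out, the last holds). The fingers move at their own pace and stop on an object; FORCE is the grip in N (left out, the last holds). Time passes only in rows, so rows that repeat a pose let the fingers close. It gives the time, the measured TCP pose, the force and the opening at its end, in the units of the state.
- r.get_state(): the state, without advancing time (a new reading comes with each control period).
- snapshot(name): name is "side" or "top"; returns the picture (400x640x3 uint8, red, green, blue); there is no depth.
- get_calibration(name): a dict with "fx", "fy", "cx", "cy" (pixels), "T" (4x4, takes a point from camera to world coordinates). Camera axes: x right, y down, z forward; pixel columns grow to the right and rows downward; lengths in m; the calibration is good to about 2 mm. A picture is of the moment at which its call begins. get_calibration takes no time and is no camera call.
- job.finish_job(): hands the job in, once; it reports no verdict.
Trained networks look in the newest picture that a camera, given by its name, has taken for a name from the list of things; names that differ only in an ending like _2 or _b are one class to them, and where a whole thing is asked for, a point or a joint stands for the part that bears it (a point fixed in the world has none). Each returns a list of dicts, best first, with "confidence" (0 to 1); they miss things now and then, are a little off and sometimes report something else, mostly with a low value. They report only what shows in the picture. A call takes as long as a camera call. They do not tell look-alikes from the thing itself.
- boxes_of(thing, camera): "bbox" ([left, top, right, bottom] in pixels, round what is visible of it).
The state is a dict: "clock": time; "q": joint angles; "qd": joint speeds; "joint_torque": joint torques, N m; "tool_pos": TCP position; "eef_rot": TCP orientation; "contact_force": force on the tool from outside, world axes, zero at the start; "moment": the same for the moment, N m; "opening": opening from 0.0 (shut) to 1.0 (fully open).
Only numpy, scipy, OpenCV 4.12 (cv2) and the standard library are available. Lean on these libraries where they do the work, as an engineer would, in place of code of your own. Each camera call takes 0.05 s, during which the arm holds its last target. There are 200 camera calls.

TASK

The empty weighing dish is on the balance: tare it and print the record. With the fingertips, press the far end of the printer's rocker switch right down to turn the printer on, then lightly tap three keys of the balance one after the other: power (the round one at the far left), tare (the wide one at the far right), and print (the square one next to tare), letting each spring back up before the next. Press slowly and gently, use no other key, keep off the weighing pan, and neither lift nor shift the dish, the printer or anything else on the bench.

Things in the scene. Friction and masses are not known exactly. Their poses are not given: they have to be found in the camera images.
- balance: white top-pan balance, fixed, 300 deep (x) x 210 wide (y) x 85 mm. Origin: centre of its underside, on the bench; +x from its front (key side) to its back, +y to the left as seen from the front, z up. Flat front deck, 46 mm high, x = -150 to -70 mm; on it one row of four grey keys at x = -119 mm, from left to right power, menu, print, tare; behind it a display slopes up to the housing, 74 mm high
- pan: the square steel weighing pan on the balance, 145 x 165 x 5 mm, top face 85 mm above the bench. Origin: centre of its underside. Not to be touched
- power_key_top (a point): power key of the balance: the only round one, 24 mm across, far left of the row. At y = +72 mm in the balance frame. Position: centre of its top face; z up. Top face 56 mm above the bench when up.
- power_key (a joint): travel of the power key in m: 0 up, 0.006 fully down; it counts as pressed beyond 0.002 m. It springs back by itself; 1 N starts it, 3.5 N reaches 0.002 m, 8 N the hard stop, so come down slowly
- menu_key_top (a point): menu key of the balance: square, 20 x 22 mm, second from the left. Not wanted. At y = +30 mm in the balance frame. Position: centre of its top face; z up. Top face 56 mm above the bench when up.
- menu_key (a joint): travel of the menu key in m: 0 up, 0.006 fully down; it counts as pressed beyond 0.002 m. It springs back by itself; 1 N starts it, 3.5 N reaches 0.002 m, 8 N the hard stop, so come down slowly
- print_key_top (a point): print key of the balance: square, 20 x 22 mm, third from the left, next to the tare key. At y = -12 mm in the balance frame. Position: centre of its top face; z up. Top face 56 mm above the bench when up.
- print_key (a joint): travel of the print key in m: 0 up, 0.006 fully down; it counts as pressed beyond 0.002 m. It springs back by itself; 1 N starts it, 3.5 N reaches 0.002 m, 8 N the hard stop, so come down slowly
- tare_key_top (a point): tare key of the balance: the wide one, 20 (x) x 38 mm (y), far right of the row. At y = -64 mm in the balance frame. Position: centre of its top face; z up. Top face 56 mm above the bench when up.
- tare_key (a joint): travel of the tare key in m: 0 up, 0.006 fully down; it counts as pressed beyond 0.002 m. It springs back by itself; 1 N starts it, 3.5 N reaches 0.002 m, 8 N the hard stop, so come down slowly
- printer: white record printer, loose on rubber feet, about 0.9 kg, 190 deep (x) x 150 wide (y) x 62 mm; a paper end rises to 100 mm in its middle. It stands left or right of the balance. Origin: centre of its underside, on the bench; axes like the balance's. Front deck, 50 mm high, x = -95 to -3 mm, with a black rocker switch at (-55, +38) mm and a square paper-feed key at (-55, -38) mm
- rocker_far_end (a point): the end of the printer's rocker switch away from its front: stands up at the start (off), to be pressed for on. The rocker is 30 (x) x 24 mm (y) and turns about a line along the printer's y, 50 mm above the bench. Position: on the top face 2 mm in from the raised edge, 13.5 mm beyond the turning line, 60 mm above the bench at off, about 5 mm lower at on
- rocker (a joint): angle of the rocker in rad: 0 off (far end up), 0.4 on (far end down). It stays where it is left, so press the far end right down; beyond 0.25 rad it counts as on. About 2.5 N on the end moves it; at 0.4 rad is a hard stop, so come down slowly
- feed_key_top (a point): paper-feed key of the printer: square, 20 x 22 mm, right of the rocker. Not wanted. Position: centre of its top face; z up. Top face 60 mm above the bench when up.
- feed_key (a joint): travel of the feed key in m: 0 up, 0.006 fully down; it counts as pressed beyond 0.002 m. It springs back by itself; 1 N starts it, 3.5 N reaches 0.002 m, 8 N the hard stop, so come down slowly
- dish_mid (a point): round aluminium weighing dish lying loose on the pan, 64 mm across, 16 mm high. Position: its centre, half-way up. To be left alone
- vial_mid (a point): clear plugged specimen vial standing on the bench between balance and printer, 25 mm across, 94 mm tall. Position: its centre. To be left alone
- weight_mid (a point): brass 100 g check weight with a knob, on the bench between balance and printer, 30 mm across, 52 mm tall. Position: its centre. To be left alone
- forceps_mid (a point): steel forceps lying on the bench between balance and printer, 125 mm long, 6 mm high. Position: their centre. To be left alone
- petri_mid (a point): flat round culture dish with lid, on the bench at the left, 94 mm across, 15 mm high. Position: its centre. To be left alone
- carton_mid (a point): small white carton on the bench at the right, 75 x 110 x 55 mm. Position: its centre. To be left alone
- washbottle_mid (a point): white wash bottle with blue cap and bent spout, at the left, 70 mm across, 200 mm tall. Position: on its axis, 70 mm up. To be left alone
Not all that is in view belongs to the job. What is shaped like the part that bears dish_mid but green or orange is not meant.

How it is judged:
By the outcome, as a careful person would: the job done as asked, in the order asked, and still so for the second after the job is handed in, with the robot touching nothing.
It also fails if it takes over 54 s, if anything falls off the work surface, if the arm or the gripper's body presses on something with over 40 N, if the wrist force passes 120 N, or if a joint passes its speed limit or range.

## Working session

There is one attempt and no reset: what is moved stays moved. The work goes in short steps, Python scripts to look and compute and a shell command to move; the robot and the scene stay as the last step left them, time stands still between calls to the robot, and variables do not carry over. Pictures are saved under pics/ and viewed, about 8 in all and at most 12, crops included, and the job is handed in when it is done.

```bash
mkdir -p pics; python3 - <<'E'
from plant import r, snapshot, get_calibration, boxes_of
import cv2,numpy as np
s=r.get_state();print({k:np.round(s[k],3) for k in s})
for c in("side","top"):
    cv2.imwrite(f"pics/{c}0.png",snapshot(c)[...,::-1])
    K=get_calibration(c);print(c,{k:np.round(K[k],3).tolist() for k in K})
    for t in("balance","printer","power_key_top","menu_key_top","print_key_top","tare_key_top","rocker_far_end","feed_key_top","pan"):
        print(t,[(np.round(b["bbox"]).tolist(),round(b["confidence"],2)) for b in boxes_of(t,c)[:3]])
E
```

```text
{'clock': np.float64(0.0), 'q': array([ 1.161,  0.69 , -0.194,  1.566,  0.157,  0.903, -0.215]), 'qd': array([-0.   , -0.001,  0.001, -0.001, -0.001,  0.001, -0.   ]), 'joint_torque': array([ 0.0000e+00, -5.2756e+01, -1.2670e+00, -1.5343e+01, -5.3000e-02,
        7.0000e-03,  0.0000e+00]), 'tool_pos': array([ 0.268, -0.564,  0.238]), 'eef_rot': array([-0.156,  0.69 , -0.689,  0.155]), 'contact_force': array([ 0.191,  0.171, -0.569]), 'moment': array([0.028, 0.054, 0.033]), 'opening': np.float64(0.999)}
side {'fx': 478.28, 'fy': 478.28, 'cx': 315.659, 'cy': 192.609, 'T': [[0.969, -0.146, 0.201, 0.328], [-0.248, -0.541, 0.804, -1.22], [-0.008, -0.828, -0.56, 0.941], [0.0, 0.0, 0.0, 1.0]]}
balance [([270.0, 215.0, 392.0, 295.0], 0.59)]
printer [([267.0, 152.0, 323.0, 189.0], 0.76)]
power_key_top []
menu_key_top [([282.0, 247.0, 289.0, 250.0], 0.56)]
print_key_top [([286.0, 254.0, 298.0, 259.0], 0.48)]
tare_key_top [([291.0, 270.0, 298.0, 275.0], 0.56)]
rocker_far_end [([281.0, 247.0, 291.0, 253.0], 0.35), ([287.0, 320.0, 327.0, 382.0], 0.24)]
feed_key_top [([288.0, 321.0, 331.0, 381.0], 0.68)]
pan [([320.0, 217.0, 387.0, 258.0], 0.94), ([288.0, 255.0, 294.0, 259.0], 0.35)]
top {'fx': 435.069, 'fy': 435.069, 'cx': 317.917, 'cy': 194.216, 'T': [[0.003, -0.989, 0.146, 0.417], [-1.0, -0.003, -0.004, -0.004], [0.005, -0.146, -0.989, 1.415], [0.0, 0.0, 0.0, 1.0]]}
balance [([352.0, 149.0, 422.0, 248.0], 0.87), ([314.0, 180.0, 322.0, 190.0], 0.56), ([373.0, 233.0, 385.0, 236.0], 0.32)]
printer [([217.0, 166.0, 275.0, 230.0], 0.72)]
power_key_top [([360.0, 228.0, 368.0, 238.0], 0.62)]
menu_key_top [([372.0, 230.0, 380.0, 242.0], 0.53)]
print_key_top [([388.0, 231.0, 398.0, 241.0], 0.55)]
tare_key_top [([403.0, 229.0, 416.0, 239.0], 0.5)]
rocker_far_end [([220.0, 207.0, 233.0, 217.0], 0.59)]
feed_key_top [([222.0, 206.0, 232.0, 217.0], 0.74), ([248.0, 212.0, 254.0, 216.0], 0.5)]
pan [([363.0, 151.0, 413.0, 198.0], 0.78)]
```

View pics/top0.png

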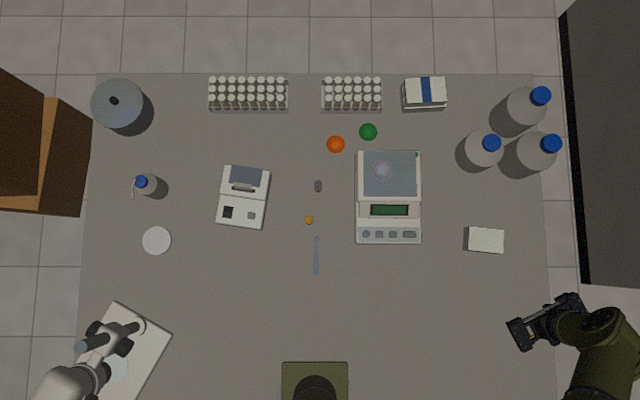

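View pics/side0.png

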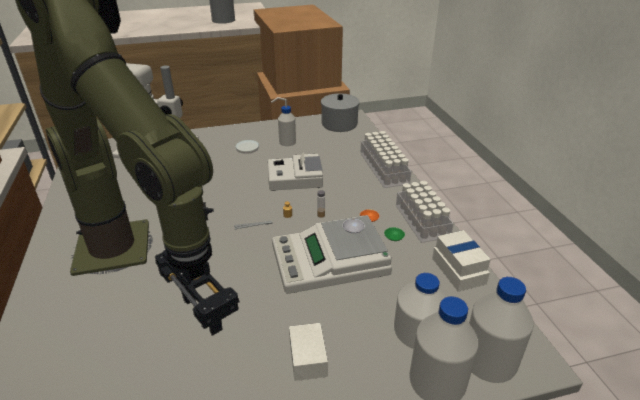

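```bash
cat > h.py <<'E'
import numpy as np,cv2
from plant import r, snapshot, get_calibration, boxes_of
from scipy.spatial.transform import Rotation as R
def p2w(c,u,v,z):
    K=get_calibration(c);T=np.array(K["T"])
    d=T[:3,:3]@[(u-K["cx"])/K["fx"],(v-K["cy"])/K["fy"],1];o=T[:3,3]
    return o+d*(z-o[2])/d[2]
def w2p(c,p):
    K=get_calibration(c);T=np.array(K["T"]);q=T[:3,:3].T@(np.array(p)-T[:3,3])
    return np.array([K["fx"]*q[0]/q[2]+K["cx"],K["fy"]*q[1]/q[2]+K["cy"]])
def go(p):  # shift in tool axes, fraction
    s=r.get_state();return R.from_quat(s["eef_rot"]).inv().apply(np.array(p)-s["tool_pos"])
E
python3 - <<'E'
from h import *
print(R.from_quat(r.get_state()["eef_rot"]).as_matrix().round(3))
im=cv2.imread("pics/top0.png");im2=cv2.imread("pics/side0.png")
a=cv2.resize(im[155:240,208:288],None,fx=5,fy=5,interpolation=cv2.INTER_CUBIC)
b=cv2.resize(im[220:250,350:428],None,fx=5,fy=5,interpolation=cv2.INTER_CUBIC)
o=np.zeros((590,400,3),np.uint8);o[:425,:400]=a;o[435:585,:390]=b
cv2.imwrite("pics/c1.png",o)
E
```

```text
[[-0.903  0.     0.429]
 [-0.429 -0.    -0.903]
 [ 0.    -1.     0.   ]]
```

View pics/c1.png

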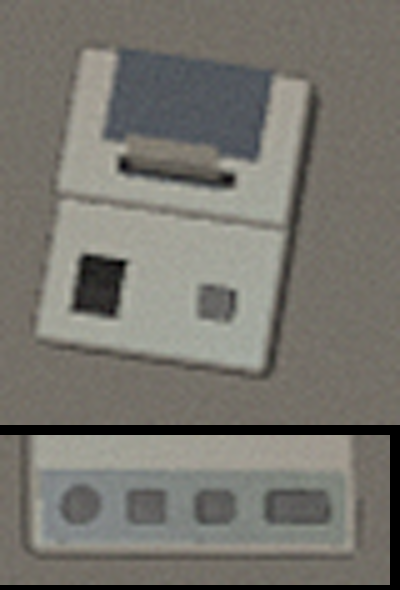

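```bash
python3 - <<'E'
from h import *
f=lambda u,v,ox,oy:((u+.5)/5-.5+ox,(v+.5)/5-.5+oy)
ks=[p2w("top",*f(u,v,350,220),.056) for u,v in((81,69),(146,71),(215,71),(297,72))]
for k in ks: print(k.round(4))
K=np.array(ks)[:,:2];ky=np.array([.072,.03,-.012,-.064])
c=np.polyfit(ky,K,1);yb=np.arctan2(-c[0][0],c[0][1]);print("bal yaw",yb,"scale",np.linalg.norm(c[0]))
e=np.array([-np.sin(yb),np.cos(yb)]);m=K.mean(0)+(0-ky.mean())*e
for n,y in zip("P M p T".split(),ky):
    q=m+y*e;print(n,q.round(4),"side px",w2p("side",[*q,.056]).round(1))
ro=p2w("top",*f(99,286,208,155),.0565);fe=p2w("top",*f(217,302,208,155),.06)
d=(ro-fe)[:2];yp=np.arctan2(-d[0],d[1]);print("rocker",ro,"feed",fe,"dist",np.linalg.norm(d),"yaw",yp)
cs=np.array([p2w("top",*f(u,v,208,155),.05)[:2] for u,v in((38,335),(265,374))])
d2=cs[0]-cs[1];print("front yaw",np.arctan2(-d2[0],d2[1]),np.linalg.norm(d2))
for y in(yp,np.arctan2(-d2[0],d2[1])):
  ex=np.array([np.cos(y),np.sin(y)]);far=ro[:2]+.0135*ex;print("far",far)
  print("via corner",cs.mean(0)+ex*.0535+.038*np.array([-np.sin(y),np.cos(y)]))
  print("side",w2p("side",[*far,.06]),w2p("side",[*ro[:2],.057]))
im=cv2.imread("pics/side0.png")
o=np.zeros((590,600,3),np.uint8)
o[:240,:390]=cv2.resize(im[150:198,260:338],None,fx=5,fy=5,interpolation=cv2.INTER_CUBIC)
o[250:590,:400]=cv2.resize(im[222:290,255:335],None,fx=5,fy=5,interpolation=cv2.INTER_CUBIC)
cv2.imwrite("pics/c2.png",o)
E
```

```text
[ 0.495  -0.1595  0.056 ]
[ 0.4939 -0.2     0.056 ]
[ 0.494  -0.2431  0.056 ]
[ 0.4935 -0.2943  0.056 ]
bal yaw -0.009551764272610914 scale 0.994051019593803
P [ 0.4947 -0.1587] side px [282.8 239.4]
M [ 0.4943 -0.2007] side px [285.6 248.6]
p [ 0.4939 -0.2427] side px [288.4 258.3]
T [ 0.4934 -0.2947] side px [292.2 271.1]
rocker [0.56129158 0.27365196 0.0565    ] feed [0.55110476 0.19895772 0.06      ] dist 0.07538568367841018 yaw -0.13554397059711118
front yaw -0.16661576939234862 0.14494446215459583
far [0.57466775 0.27182771]
via corner [0.57708373 0.27116673]
side [281.47631747 161.67578046] [277.81198331 162.63046001]
far [0.57460462 0.27141304]
via corner [0.57800078 0.26934569]
side [281.48102783 161.73372963] [277.81198331 162.63046001]
```

View pics/c2.png

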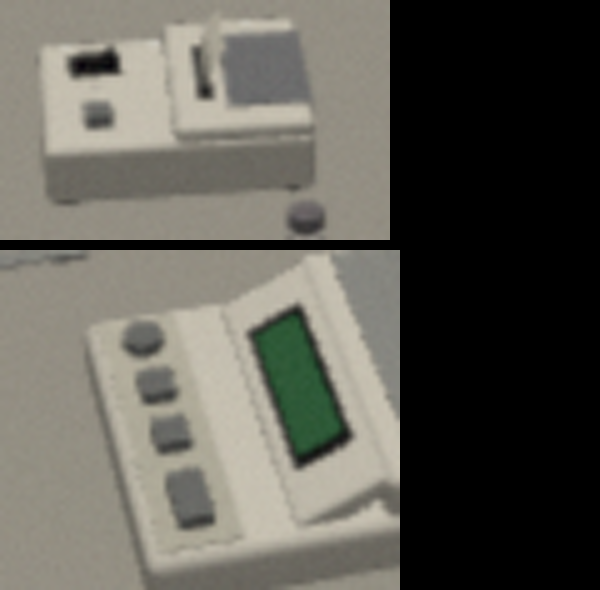

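The scene is clear: the printer is at the left, with the black rocker at (228,212) in the top picture. The balance is at the right, with keys at v≈234: round power u=366, menu 379, print 393, wide tare 409. The crops confirm this. I'll head over the printer with the fingers shut.

```bash
python3 -m handwheel '[[[-0.64,0,-0.62,0,0.189,0],[-0.64,0,-0.62,0,0.189,0],[-0.64,0,-0.62,0,0.189,0],[-0.64,0,-0.62,0,0.189,0],[-0.64,0,-0.62,0,0.189,0],[-0.64,0,-0.62,0,0.189,0],[-0.64,0,-0.62,0,0.189,0],[-0.64,0,-0.62,0,0.189,0],[-0.64,0,-0.62,0,0.189,0],[-0.64,0,-0.62,0,0.189,0],[-0.64,0,-0.62,0,0.189,0],[-0.64,0,-0.62,0,0.189,0]]]' -1 10
python3 - <<'E'
from h import *
print(go([.5793,.2705,.16]).round(4)); M=R.from_quat(r.get_state()["eef_rot"]).as_matrix();print(M.round(3))
E
```

```text
clock: 2.0
tool_pos: [0.4439, -0.0941, 0.239]
eef_rot: [-0.053, -0.705, 0.705, 0.053]
contact_force: [1.4, -0.2, 0.2]
opening: 0.116
[-0.0794  0.0791 -0.3807]
[[-0.989  0.001 -0.149]
 [ 0.149 -0.    -0.989]
 [-0.001 -1.     0.   ]]
```

```bash
python3 -m handwheel '[[[-0.079,0,-0.381,0,0,0],[-0.079,0,-0.381,0,0,0],[-0.079,0,-0.381,0,0,0],[-0.079,0,-0.381,0,0,0],[-0.079,0,-0.381,0,0,0],[-0.079,0,-0.381,0,0,0],[-0.079,0,-0.381,0,0,0],[-0.079,0.03,-0.381,0,0,0],[-0.079,0.06,-0.381,0,0,0],[-0.079,0.09,-0.381,0,0,0],[-0.079,0.12,-0.381,0,0,0],[-0.079,0.14,-0.381,0,0,0]]]'
python3 - <<'E'
from h import *
g=go([.5793,.2705,.08]);print(g.round(4)); s=r.get_state();print(s["tool_pos"],s["opening"],s["contact_force"])
top=snapshot("top");side=snapshot("side")
p=s["tool_pos"];print("tcp px",w2p("top",p),w2p("side",p))
a=cv2.resize(top[170:240,200:290],None,fx=6,fy=6,interpolation=cv2.INTER_CUBIC)
u,v=258,120
b=cv2.resize(side[v:v+60,u:u+90],None,fx=6,fy=6,interpolation=cv2.INTER_CUBIC)
cv2.imwrite("pics/c3.png",np.vstack([a[:240],b])[...,::-1])
E
```

```text
clock: 3.0
tool_pos: [0.5763, 0.2717, 0.0944]
eef_rot: [-0.05, -0.705, 0.705, 0.053]
contact_force: [-1.1, -0.3, -1.1]
opening: 0.01
[-0.0032  0.0144  0.0007]
[0.57627322 0.2716598  0.09444084] 0.00970185143637459 [-1.08916073 -0.26302837 -1.10776206]
tcp px [225.71616939 205.59749201] [281.4611999  153.37390562]
```

View pics/c3.png

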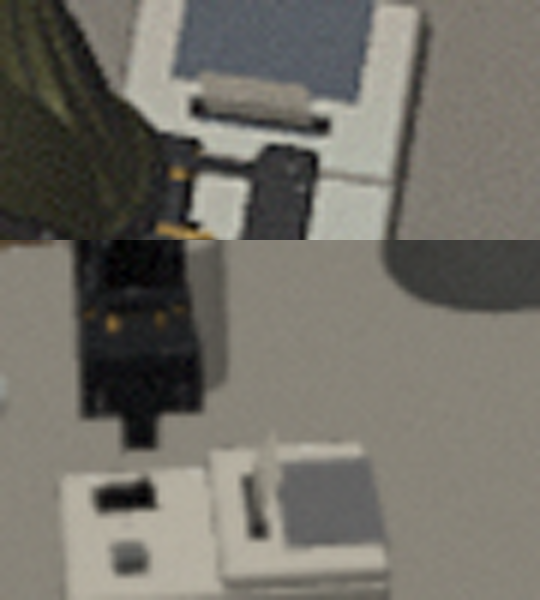

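Side view: the shut tips are at (281,155), above the rocker's far half, and match the projected TCP. I'll descend to just above it.

```bash
python3 -m handwheel '[[[-0.001,0.01,0,0,0,0],[-0.001,0.018,0,0,0,0],[-0.001,0.024,0,0,0,0],[-0.001,0.028,0,0,0,0],[-0.001,0.028,0,0,0,0],[-0.001,0.028,0,0,0,0]]]'
python3 - <<'E'
from h import *
print(go([.5793,.2705,.06]).round(4)); s=r.get_state();print(s["tool_pos"],s["contact_force"],R.from_quat(s["eef_rot"]).as_matrix()[:,1].round(4))
E
```

```text
clock: 3.6
tool_pos: [0.5796, 0.2687, 0.0712]
eef_rot: [0.053, 0.705, -0.705, -0.053]
contact_force: [-0.2, -0.1, 0.7]
opening: 0.007
[ 0.0006  0.0112 -0.0017]
[0.57963615 0.26871576 0.071246  ] [-0.18149933 -0.07363152  0.67923016] [ 7.e-04  3.e-04 -1.e+00]
```

```bash
python3 -m handwheel '[[[0,0.003,0,0,0,0],[0,0.006,0,0,0,0],[0,0.008,0,0,0,0],[0,0.009,0,0,0,0],[0,0.010,0,0,0,0],[0,0.011,0,0,0,0],[0,0.0115,0,0,0,0],[0,0.012,0,0,0,0],[0,0.0125,0,0,0,0],[0,0.013,0,0,0,0],[0,0.0135,0,0,0,0],[0,0.0135,0,0,0,0]]]'
```

```text
clock: 4.6
tool_pos: [0.5803, 0.2686, 0.0575]
eef_rot: [0.054, 0.705, -0.705, -0.052]
contact_force: [1.3, -1.3, 2.5]
opening: 0.006
```

```bash
python3 -m handwheel '[[[0,0.0005,0,0,0,0],[0,0.001,0,0,0,0],[0,0.0015,0,0,0,0],[0,0.002,0,0,0,0],[0,0.002,0,0,0,0]]]'; python3 -m handwheel '[[[0,0.0005,0,0,0,0],[0,0.001,0,0,0,0],[0,0.001,0,0,0,0]]]'
```

```text
clock: 5.02
tool_pos: [0.5793, 0.2688, 0.0551]
eef_rot: [0.053, 0.705, -0.705, -0.053]
contact_force: [2.5, 1.0, 1.4]
opening: 0.008
clock: 5.27
tool_pos: [0.579, 0.2689, 0.054]
eef_rot: [-0.053, -0.705, 0.705, 0.053]
contact_force: [1.0, 0.3, 2.5]
opening: 0.007
```

```bash
python3 -m handwheel '[[[0,0.0004,0,0,0,0],[0,0.0008,0,0,0,0],[0,0.0008,0,0,0,0]]]'; python3 -m handwheel '[[[0,0.0004,0,0,0,0],[0,0.0008,0,0,0,0],[0,0.0008,0,0,0,0]]]'
```

```text
clock: 5.52
tool_pos: [0.5791, 0.2688, 0.0536]
eef_rot: [0.053, 0.705, -0.705, -0.053]
contact_force: [1.4, -0.4, 3.6]
opening: 0.007
clock: 5.77
tool_pos: [0.5792, 0.2688, 0.0535]
eef_rot: [0.053, 0.705, -0.705, -0.053]
contact_force: [-1.0, -1.3, 10.7]
opening: 0.005
```

```bash
python3 -m handwheel '[[[0,-0.002,0,0,0,0],[0,-0.006,0,0,0,0],[0,-0.02,0,0,0,0],[0,-0.05,0,0,0,0],[0,-0.085,0,0,0,0],[0,-0.12,0,0,0,0],[0,-0.12,0.04,0,0,0],[0,-0.12,0.08,0,0,0],[0,-0.12,0.12,0,0,0],[0,-0.12,0.16,0,0,0],[0,-0.12,0.18,0,0,0],[0,-0.12,0.18,0,0,0]]]'
python3 - <<'E'
from h import *
top=snapshot("top");side=snapshot("side");i0=cv2.imread("pics/top0.png")[...,::-1];s0=cv2.imread("pics/side0.png")[...,::-1]
f=lambda x,v,u,w=50,h=32:cv2.resize(x[v:v+h,u:u+w],None,fx=8,fy=8,interpolation=cv2.INTER_CUBIC)
o=np.vstack([np.hstack([f(i0,196,210),f(top,196,210)]),np.hstack([f(s0,150,262),f(side,150,262)])])
cv2.imwrite("pics/c4.png",o[...,::-1])
for t in("rocker","printer"):
  print(t,[(np.round(b["bbox"],1).tolist(),round(b["confidence"],2)) for b in boxes_of(t,"top")[:2]])
E
```

```text
clock: 6.77
tool_pos: [0.551, 0.0833, 0.1734]
eef_rot: [-0.056, -0.703, 0.707, 0.057]
contact_force: [-0.2, -0.1, 0.4]
opening: 0.005
rocker []
printer [([212.8, 167.3, 272.2, 230.3], 0.58), ([403.3, 230.9, 415.5, 233.9], 0.51)]
```

View pics/c4.png

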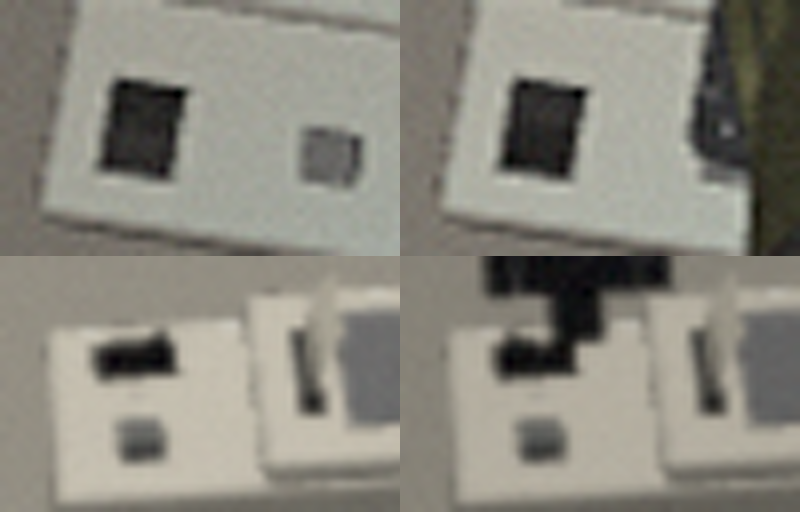

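The side view shows the near end of the rocker now standing up and the far end down. The printer edges are unchanged. Next is the power key.

```bash
python3 - <<'E'
from h import *
print(go([.4955,-.158,.173]).round(4))
E
```

```text
[ 0.0196 -0.0005  0.2565]
```

```bash
python3 -m handwheel '[[[0.02,0,0.257,0,-0.045,0],[0.02,0,0.257,0,-0.045,0],[0.02,0,0.257,0,-0.045,0],[0.02,0,0.257,0,-0.045,0],[0.02,0,0.257,0,-0.045,0],[0.02,0,0.257,0,-0.045,0],[0.02,0,0.257,0,-0.045,0],[0.02,0.03,0.257,0,-0.045,0],[0.02,0.06,0.257,0,-0.045,0],[0.02,0.08,0.257,0,-0.045,0],[0.02,0.095,0.257,0,-0.045,0],[0.02,0.095,0.257,0,-0.045,0]]]'
python3 - <<'E'
from h import *
s=r.get_state();p=s["tool_pos"];print(p,go([.4955,-.158,.062]).round(4),R.from_quat(s["eef_rot"]).as_matrix().round(3)[:,2])
side=snapshot("side");print(w2p("side",p))
f=lambda x,v,u,w=80,h=75:cv2.resize(x[v:v+h,u:u+w],None,fx=7,fy=7,interpolation=cv2.INTER_CUBIC)
cv2.imwrite("pics/c5.png",f(side,205,255)[...,::-1])
E
```

```text
clock: 7.97
tool_pos: [0.4937, -0.1579, 0.075]
eef_rot: [0.0, 0.708, -0.706, -0.003]
contact_force: [-0.4, -0.4, 0.4]
opening: 0.002
[ 0.49366841 -0.15788149  0.07495507] [-0.0019  0.0129  0.0001] [-0.005 -1.    -0.002]
[282.08256786 234.11694263]
```

View pics/c5.png

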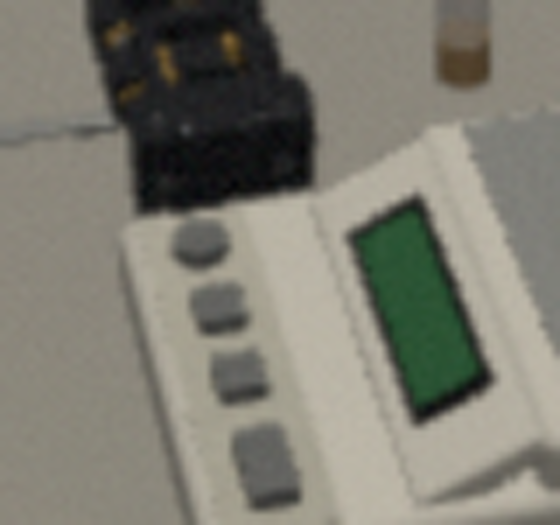

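The narrow tip is hidden behind the gripper body in this view. The projected TCP agrees with the key, and the power key at crop (200,243) is still up and free. Now I'll press it gently.

```bash
python3 -m handwheel '[[[-0.002,0.004,0,0,0,0],[-0.002,0.008,0,0,0,0],[-0.002,0.012,0,0,0,0],[-0.002,0.015,0,0,0,0],[-0.002,0.017,0,0,0,0],[-0.002,0.018,0,0,0,0],[-0.002,0.018,0,0,0,0]]]'; python3 -m handwheel '[[[0,0.0005,0,0,0,0],[0,0.001,0,0,0,0],[0,0.0015,0,0,0,0],[0,0.002,0,0,0,0],[0,0.002,0,0,0,0]]]'
```

```text
clock: 8.6
tool_pos: [0.4962, -0.1604, 0.0595]
eef_rot: [0.003, 0.707, -0.707, -0.003]
contact_force: [0.5, -0.7, 0.1]
opening: 0.006
clock: 9.02
tool_pos: [0.4963, -0.1604, 0.0576]
eef_rot: [-0.003, -0.707, 0.707, 0.003]
contact_force: [-0.1, 0.2, -0.6]
opening: 0.007
```

```bash
python3 -m handwheel '[[[0,0.0005,0,0,0,0],[0,0.001,0,0,0,0],[0,0.0015,0,0,0,0],[0,0.002,0,0,0,0],[0,0.002,0,0,0,0],[0,0.002,0,0,0,0]]]'; python3 -m handwheel '[[[0,0.0005,0,0,0,0],[0,0.001,0,0,0,0],[0,0.0015,0,0,0,0],[0,0.0015,0,0,0,0],[0,0.0015,0,0,0,0]]]'
```

```text
clock: 9.52
tool_pos: [0.4963, -0.1604, 0.0557]
eef_rot: [-0.003, -0.707, 0.707, 0.003]
contact_force: [-0.5, 0.5, 1.8]
opening: 0.002
clock: 9.93
tool_pos: [0.4963, -0.1604, 0.0542]
eef_rot: [-0.003, -0.707, 0.707, 0.003]
contact_force: [-0.0, 1.2, 4.1]
opening: 0.005
```

```bash
python3 -m handwheel '[[[0,0.0005,0,0,0,0],[0,0.001,0,0,0,0],[0,0.0015,0,0,0,0],[0,0.0017,0,0,0,0],[0,0.0017,0,0,0,0]]]'; python3 - <<'E'
from h import *
s=r.get_state();print(s["tool_pos"],s["contact_force"],"tare at",go([.4945,-.2945,s["tool_pos"][2]]))
E
```

```text
clock: 10.35
tool_pos: [0.4963, -0.1604, 0.0525]
eef_rot: [-0.003, -0.707, 0.707, 0.003]
contact_force: [-0.7, 0.5, 5.7]
opening: 0.003
[ 0.49632397 -0.16043827  0.0524999 ] [-0.703252    0.53085107  5.69580773] tare at [6.77188959e-04 1.41826260e-05 1.34072429e-01]
```

Power key is about 4 mm down at 5.7 N, so it is pressed. Lift slowly, cross high, and come down over tare.

```bash
python3 -m handwheel '[[[0,-0.001,0,0,0,0],[0,-0.003,0,0,0,0],[0,-0.006,0,0,0,0],[0,-0.015,0,0,0,0],[0,-0.035,0,0,0,0],[0.001,-0.035,0.04,0,0,0],[0.001,-0.035,0.08,0,0,0],[0.001,-0.035,0.115,0,0,0],[0.001,-0.035,0.134,0,0,0],[0.001,-0.035,0.134,0,0,0],[0.001,-0.02,0.134,0,0,0],[0.001,-0.01,0.134,0,0,0]]]'; python3 -m handwheel '[[[0,0.002,0,0,0,0],[0,0.004,0,0,0,0],[0,0.005,0,0,0,0],[0,0.0055,0,0,0,0],[0,0.0055,0,0,0,0]]]'
```

```text
clock: 11.35
tool_pos: [0.4942, -0.294, 0.0623]
eef_rot: [0.003, 0.707, -0.707, -0.003]
contact_force: [0.5, 1.0, -0.1]
opening: 0.004
clock: 11.77
tool_pos: [0.4944, -0.2942, 0.0572]
eef_rot: [-0.003, -0.707, 0.707, 0.003]
contact_force: [-0.2, 0.2, 1.4]
opening: 0.004
```

```bash
python3 -m handwheel '[[[0,0.0005,0,0,0,0],[0,0.001,0,0,0,0],[0,0.0015,0,0,0,0],[0,0.002,0,0,0,0],[0,0.0025,0,0,0,0],[0,0.0025,0,0,0,0]]]'; python3 -m handwheel '[[[0,0.0005,0,0,0,0],[0,0.001,0,0,0,0],[0,0.0015,0,0,0,0],[0,0.002,0,0,0,0],[0,0.0022,0,0,0,0],[0,0.0022,0,0,0,0]]]'
```

```text
clock: 12.27
tool_pos: [0.4944, -0.2945, 0.0546]
eef_rot: [-0.003, -0.707, 0.707, 0.003]
contact_force: [0.1, -0.1, 3.0]
opening: 0.006
clock: 12.77
tool_pos: [0.4944, -0.2944, 0.0524]
eef_rot: [-0.003, -0.707, 0.707, 0.003]
contact_force: [0.2, 0.2, 6.0]
opening: 0.008
```

Tare is pressed at 6 N. Now print, 52 mm to the left.

```bash
python3 -m handwheel '[[[0,-0.001,0,0,0,0],[0,-0.003,0,0,0,0],[0,-0.006,0,0,0,0],[0,-0.015,0,0,0,0],[0,-0.035,0,0,0,0],[0,-0.035,-0.03,0,0,0],[0,-0.035,-0.052,0,0,0],[0,-0.035,-0.052,0,0,0],[0,-0.02,-0.052,0,0,0],[0,-0.01,-0.052,0,0,0],[0,-0.006,-0.052,0,0,0],[0,-0.005,-0.052,0,0,0]]]'; python3 -m handwheel '[[[0,0.0005,0,0,0,0],[0,0.001,0,0,0,0],[0,0.0015,0,0,0,0],[0,0.002,0,0,0,0],[0,0.0025,0,0,0,0],[0,0.0025,0,0,0,0]]]'; python3 -m handwheel '[[[0,0.0005,0,0,0,0],[0,0.001,0,0,0,0],[0,0.0015,0,0,0,0],[0,0.002,0,0,0,0],[0,0.0023,0,0,0,0],[0,0.0023,0,0,0,0]]]'
```

```text
clock: 13.77
tool_pos: [0.4935, -0.2427, 0.0563]
eef_rot: [0.002, 0.707, -0.707, -0.004]
contact_force: [-0.7, 1.4, 2.2]
opening: 0.007
clock: 14.27
tool_pos: [0.4945, -0.2429, 0.055]
eef_rot: [-0.003, -0.707, 0.707, 0.003]
contact_force: [-1.4, -1.1, 2.8]
opening: 0.009
clock: 14.77
tool_pos: [0.4944, -0.2428, 0.0526]
eef_rot: [-0.003, -0.707, 0.707, 0.003]
contact_force: [-2.7, -1.4, 6.0]
opening: 0.004
```

Print is pressed at 6 N. Lift, retreat toward the start, and check.

```bash
python3 -m handwheel '[[[0,-0.001,0,0,0,0],[0,-0.003,0,0,0,0],[0,-0.006,0,0,0,0],[0,-0.015,0,0,0,0],[0,-0.05,0,0,0,0],[0,-0.09,0,0,0,0],[0,-0.13,0,0,0,0],[0,-0.17,0,0,0,0],[0.02,-0.18,0.03,0,0,0],[0.04,-0.18,0.06,0,0,0],[0.06,-0.18,0.09,0,0,0],[0.08,-0.18,0.12,0,0,0]]]'; python3 -m handwheel '[[[0.03,0,0.03,0,0,0],[0.06,0,0.06,0,0,0],[0.08,0,0.09,0,0,0],[0.1,0,0.12,0,0,0],[0.11,0,0.15,0,0,0],[0.11,0,0.18,0,0,0],[0.11,0,0.19,0,0,0],[0.11,0,0.19,0,0,0]]]'
python3 - <<'E'
from h import *
top=snapshot("top");side=snapshot("side");i0=cv2.imread("pics/top0.png")[...,::-1];s0=cv2.imread("pics/side0.png")[...,::-1]
f=lambda x,v,u,w=50,h=36,k=8:cv2.resize(x[v:v+h,u:u+w],None,fx=k,fy=k,interpolation=cv2.INTER_CUBIC)
a=np.vstack([f(s0,150,262),f(side,150,262)])
b=f(side,210,262,100,72,4);t=f(top,145,205,225,108,1.6) if 0 else cv2.resize(top[145:253,205:430],(400,288))
cv2.imwrite("pics/c6.png",np.hstack([a,np.vstack([b,t])])[...,::-1])
d=np.abs(cv2.blur(top.astype(float),(3,3))-cv2.blur(i0.astype(float),(3,3))).sum(2)
print("top diff px in bench area:",[(x+120,y+70,d[y+70,x+120].round()) for y,x in np.argwhere(d[70:290,120:470]>60)[:25]])
E
```

```text
clock: 15.77
tool_pos: [0.4134, -0.3623, 0.2337]
eef_rot: [-0.003, -0.707, 0.707, 0.002]
contact_force: [0.1, -1.1, 0.7]
opening: 0.004
clock: 16.43
tool_pos: [0.3011, -0.5536, 0.2326]
eef_rot: [-0.005, -0.706, 0.708, 0.004]
contact_force: [0.7, -0.7, -0.4]
opening: 0.004
top diff px in bench area: []
```

View pics/c6.png

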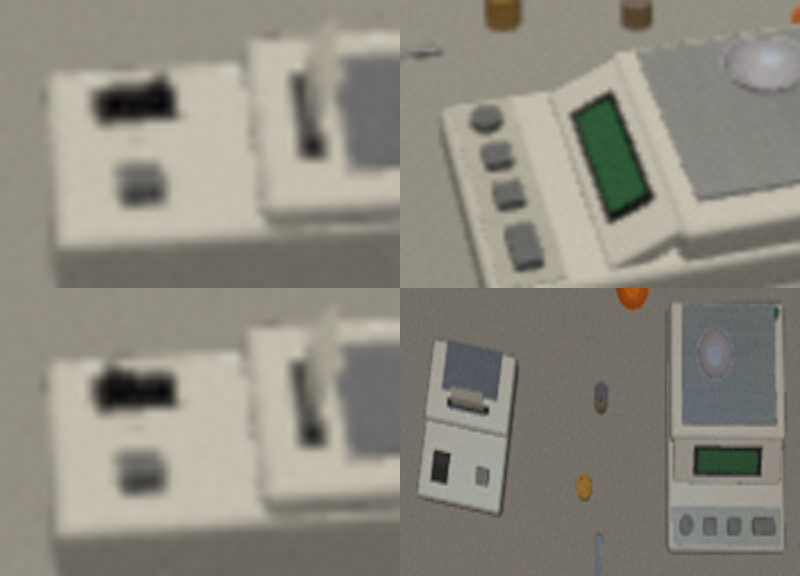

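The rocker's raised end has moved from far (before, top left) to near (now, bottom left). All keys are up, and the top picture shows no difference on the bench. Handing in.

```bash
python3 -c "
from plant import job
print(job.finish_job())"
```

```text
the job is handed in; nothing more can be done
None
```

The printer is switched on and I tapped power, tare and print in that order. The job is handed in at about 16.5 s of the 54 s allowed.

- **Rocker:** I pressed the far end slowly until it hit its stop (about 11 N). The last side picture shows the near end raised and the far end down, where it was the other way round at the start.
- **Keys:** Power, tare and print were each pressed once to about 6 N, roughly 4 mm of travel by my estimate from the contact height and force. I lifted clear between keys, and all keys look up in the last picture.
- **Everything else:** Comparing the start and end top pictures showed no change in the bench area I checked, so the dish, printer and the items around them look unmoved. The arm ended back near its start, touching nothing.

No check failed or disagreed. Two limits apply: key travel was never measured directly, and when I asked the network for the rocker once, with the arm still close, it found nothing. The rocker's state therefore rests on the side pictures and the force at the stop.

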